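# Ballast the model hull and close its hatch

### The job

Pour all six brass ballast slugs from the handled cup into the open hold of the grey ship hull in the clamp, then close the hold with the red hatch cover, lip down and wooden bar up, square on the hull and fully home. Leave the empty cup standing upright on the desk, and do not disturb the lifeboats, the bell or the sanding stick.

Things in the scene. Friction and masses are not known exactly. Their poses are not given: they have to be found in the camera images.
- hull: grey ship hull 214 mm long, 82 mm wide, held in a dark iron bench clamp; both fixed. Origin on the desk under the hold's centre, x to the bow (118 mm ahead; stern 96 mm behind), z up. Keel at 40 mm, deck at 112 mm above the desk. The clamp, all below 64 mm, covers 50 mm either way in x, and in y from +65 mm to -118 mm (screw and cross bar, 36 mm high)
- hold (a point): centre of the floor of the hull's open hold, 70 mm above the desk; axes as the hull's. The hold is a plain rectangular well, 116 mm along x, 66 mm along y and 47 mm deep; its walls are 8 mm thick
- hold_top (a point): centre of the hold's mouth, level with the top of its walls, 117 mm above the desk; axes as the hull's
- cup: open round aluminium cup with a dark wooden handle, holding the slugs. Origin: centre of its underside, z up. 66 mm high, outer radius 33 mm at the foot, 40 mm at the rim, wall 4 mm, floor 5 mm. The handle is a level straight bar along -x, from 37 to 136 mm from the cup's axis, 14 mm wide (y), 18 mm high, its middle 56 mm above the underside. About 140 g empty
- cup_rim (a point): centre of the cup's mouth, 66 mm above its underside
- cover: red hatch cover, about 80 g: plate 130 x 80 x 5 mm; under it a lip 108 x 58 mm, 8 mm deep, that drops into the hold with 4 mm to spare all round; on it a wooden bar 64 mm long (x), 12 mm wide, 13 to 43 mm above the origin. Origin: centre of the lip's underside, x along the length, z up out of the bar side. Starts on the desk, lip down. Seated, its origin is 8 mm below hold_top
- slug0_c (a point): centre of a brass ballast slug, a round-ended rod 17 mm thick and 24 mm long, about 35 g; starts in the cup
- slug1_c (a point): centre of a brass ballast slug, a round-ended rod 17 mm thick and 24 mm long, about 35 g; starts in the cup
- slug2_c (a point): centre of a brass ballast slug, a round-ended rod 17 mm thick and 24 mm long, about 35 g; starts in the cup
- slug3_c (a point): centre of a brass ballast slug, a round-ended rod 17 mm thick and 24 mm long, about 35 g; starts in the cup
- slug4_c (a point): centre of a brass ballast slug, a round-ended rod 17 mm thick and 24 mm long, about 35 g; starts in the cup
- slug5_c (a point): centre of a brass ballast slug, a round-ended rod 17 mm thick and 24 mm long, about 35 g; starts in the cup
- lifeboat_a: olive plastic lifeboat with three light thwarts, 96 x 40 x 27 mm, loose bystander; origin at the centre of its underside, x along its length, z up
- lifeboat_b: olive plastic lifeboat with three light thwarts, 96 x 40 x 27 mm, loose bystander; origin at the centre of its underside, x along its length, z up
- bell: pewter ship's bell replica standing on its mouth, 60 mm across, 58 mm high, loose bystander; origin at the centre of its underside
- sanding_stick: flat wooden sanding stick 180 x 24 x 8 mm with a brown grit half, loose bystander lying on the desk; origin at the centre of its underside, x along its length

How it is judged:
On the way, in this order (a step that is already met when the one before it is completed fails the run):
1. the cup is held tipped over the hold (angle between cup's own z axis and vertical above 1 rad and height (world z) of cup_rim above 0.11 m and horizontal distance between cup_rim and hold below 0.14 m), for 0.05 s.
2. all six slugs lie in the hold, below its rim (x of slug0_c in the frame of hold between -0.058 and 0.058 m and y of slug0_c in the frame of hold between -0.033 and 0.033 m and z of slug0_c in the frame of hold between 0 and 0.04 m and x of slug1_c in the frame of hold between -0.058 and 0.058 m and y of slug1_c in the frame of hold between -0.033 and 0.033 m and z of slug1_c in the frame of hold between 0 and 0.04 m and x of slug2_c in the frame of hold between -0.058 and 0.058 m and y of slug2_c in the frame of hold between -0.033 and 0.033 m and z of slug2_c in the frame of hold between 0 and 0.04 m and x of slug3_c in the frame of hold between -0.058 and 0.058 m and y of slug3_c in the frame of hold between -0.033 and 0.033 m and z of slug3_c in the frame of hold between 0 and 0.04 m and x of slug4_c in the frame of hold between -0.058 and 0.058 m and y of slug4_c in the frame of hold between -0.033 and 0.033 m and z of slug4_c in the frame of hold between 0 and 0.04 m and x of slug5_c in the frame of hold between -0.058 and 0.058 m and y of slug5_c in the frame of hold between -0.033 and 0.033 m and z of slug5_c in the frame of hold between 0 and 0.04 m), for 0.2 s.
At the end, for the whole second after the job is handed in: All six slugs in the hold (centres under 40 mm above its floor); cover lip down in the mouth, within 7 mm, level within 0.06 rad, square within 0.15 rad, fully home (origin 5 to 11 mm below the mouth); cup upright on the desk (tilt under 0.1 rad); cup and cover at rest (all of step 2 and x of cover in the frame of hold_top between -0.007 and 0.007 m and y of cover in the frame of hold_top between -0.007 and 0.007 m and z of cover in the frame of hold_top between -0.011 and -0.005 m and angle between cover's own z axis and vertical below 0.06 rad and angle between the x axis of cover and the x axis of hold_top, either way round below 0.15 rad and linear speed of each of cover, cup below 0.03 m/s and angle between cup's own z axis and vertical below 0.1 rad and height (world z) of cup between -0.004 and 0.008 m); the robot touches nothing.
It fails at once if a lifeboat is moved more than 25 mm (distance of lifeboat_a from where it was at the start of the episode above 0.025 m).
It fails at once if a lifeboat is moved more than 25 mm (distance of lifeboat_b from where it was at the start of the episode above 0.025 m).
It fails at once if a bell is moved more than 25 mm (distance of bell from where it was at the start of the episode above 0.025 m).
It fails at once if a sanding stick is moved more than 25 mm (distance of sanding_stick from where it was at the start of the episode above 0.025 m).
It also fails if it takes over 72 s, if anything falls off the work surface, if the arm or the gripper's body presses on something with over 40 N, if the wrist force passes 120 N, or if a joint passes its speed limit or range.

### The arm

A 6-joint arm with a two-finger parallel gripper is mounted at the origin on the work surface. World frame = base frame: x ahead of the robot, y to its left, z up, the work surface at z = 0. Lengths are in m, angles in rad, forces in N, time in s.
With the tool pointing down it reaches from about 0.375 to 0.9 m from the base axis. Payload 3.1 kg.
Tool frame: the origin (TCP) lies between the finger pads; the fingertips stand env.tcp_to_tips ahead of it and the grasp point (between the pads) lies 11 mm behind it (env.tcp_to_tips is the distance from the TCP to the fingertips, in m); z points along the fingers, y is the line along which they close (so a half turn about z gives the same grasp; the last joint's range is limited). The gripper opens to 85 mm and grips with 20 to 120 N. Pads are 22 mm wide; open, the fingers measure 114 mm over their backs; the gripper's body (76 mm by 85 mm) begins 54 mm behind the grasp point. The pads swing forward as they close: fully open they stand 13 mm farther back than shut.
Start: joints at [-1.294, 0.527, 1.433, -0, 1.181, -0.178], TCP at [0.275, -0.561, 0.239] pointing down, gripper open.
Joint ranges: [-3.08, 3.08], [-0.75, 2.2], [0.22, 2.44], [-1.43, 4.57], [0, 2.65], [-2.85, 2.85]. Speed limits (rad/s): [2.79, 2.79, 3.14, 3.14, 3.14, 3.14].

### API

Orientations are given as a 3x3 rotation matrix whose columns are the frame's x, y, z axes.
In Python, from station import env gives the robot as it stands.
- The arm moves only by the tool step_arm, never from a script. Its argument "commands" is a list of rows, each an object with "linear": the shift along the tool's x, y, z normalised to -1 to 1, where 1 is 0.025 m, a list of three; "turn": the turn, a rotation vector about the tool's x, y, z normalised to -1 to 1, where 1 is 4 degrees, a list of three; "grip": the finger opening in mm, from 0 to 85.4. A call has 1 to 12 rows; each row shifts and turns the commanded pose from where the row before left it, along the tool's axes as they then stand; what a row does not reach is not made up. A row lasts 1/12 s, in which the tool goes at most 41.7 mm and 7.16 degrees, less where a joint would pass 70% of its speed; a pose out of reach is approached as far as the arm can. A call with a number of a shift or a turn outside -1 to 1 is refused whole. A call with a gripper value outside its range is refused whole. The fingers move at their own pace and stop on an object; "force" is the grip in N (left out, the last holds). Time passes only in rows, so rows that do not move let the fingers close. It gives the time, the measured TCP pose, the force, the opening and the grip force at its end, in the units of the state.
- env.get_obs(): the state, without advancing time (a new reading comes with each control period).
- env.get_image(name): name is "side" or "top" or "wrist"; returns the picture (400x640x3 uint8, blue, green, red); there is no depth.
- env.camera_info(name): a dict with "intrinsics" (3x3 intrinsics, pixels), "R" (3x3) and "t" (3): a world point X has camera coordinates R X + t. Camera axes: x right, y down, z forward; pixel columns grow to the right and rows downward; lengths in m; the calibration is good to about 2 mm. A picture is of the moment at which its call begins: read the wrist's pose just before it. camera_info takes no time and is no camera call; for the wrist camera it gives the pose at the moment of the call.
- env.close_job(): hands the job in; it is judged then, once.
Trained networks look in the newest picture that a camera, given by its name, has taken for a name from the list of things; names that differ only in an ending like _2 or _b are one class to them, and where a whole thing is asked for, a point or a joint stands for the part that bears it (a point fixed in the world has none). Each returns a list of dicts, best first, with "conf" (0 to 1); they miss things now and then, are a little off and sometimes report something else, mostly with a low value. They report only what shows in the picture. A call takes as long as a camera call.
- env.look_for(camera, target): "position" ([row, column] in pixels, amid what is visible of it).
The state is a dict: "time": time; "qpos": joint angles; "qd": joint speeds; "tau": joint torques, N m; "position": TCP position; "tool_rot": TCP orientation; "contact_force": force on the tool from outside, world axes, zero at the start; "torque": the same for the moment, N m; "gripper_width": opening from 0.0 (shut) to 1.0 (fully open); "grip_force": force on a finger pad.
Only numpy, scipy, OpenCV 4.12 (cv2) and the standard library are available. Lean on these libraries where they do the work, as an engineer would, in place of code of your own. Each camera call takes 0.05 s, during which the arm holds its last target. There are 200 camera calls.

## Working session

There is one attempt and no reset: what is moved stays moved. The work goes in short steps, Python scripts to look and compute and a tool call to move; the robot and the scene stay as the last step left them, time stands still between calls to the robot, and variables do not carry over. Pictures are saved under pics/ and viewed, at most 13 in all, crops included, and the job is handed in when it is done.

Besides the shell and the picture viewer there is one more tool, called as name(argument=value, ...), one argument or row to a line, values as JSON. step_arm: Moves the arm, as the interface text tells. Scaled input: -1 to 1 covers 0.025 m each way for a shift and 4 degrees each way for a turn. Its arguments: {"type":"object","properties":{"commands":{"type":"array"},"force":{"type":"number"}},"required":["commands"]}

```bash
mkdir -p pics; python3 - <<'E'
from station import env
import cv2,numpy as np
print(env.tcp_to_tips)
for c in ["top","side"]:
    im=env.get_image(c); cv2.imwrite(f"pics/{c}0.png",im)
    i=env.camera_info(c); print(c,np.round(i["intrinsics"],1).tolist(),np.round(-i["R"].T@i["t"],3),np.round(i["R"],3).tolist())
    for n in ["hull","cup","cup_rim","cover","hold_top","bell","lifeboat_a","sanding_stick"]:
        print(n,[(round(d["conf"],2),np.round(d["position"]).tolist()) for d in env.look_for(c,n)[:3]])
o=env.get_obs();print(o["time"],o["tool_rot"])
E
```

```text
0.008
top [[457.4, 0.0, 317.3], [0.0, 457.4, 201.9], [0.0, 0.0, 1.0]] [0.48  0.003 1.101] [[-0.022, -1.0, 0.006], [-0.994, 0.021, -0.11], [0.11, -0.008, -0.994]]
hull [(0.83, [198.0, 321.0])]
cup []
cup_rim [(0.84, [200.0, 472.0])]
cover [(0.62, [233.0, 178.0])]
hold_top [(0.54, [263.0, 373.0])]
bell [(0.63, [194.0, 463.0]), (0.55, [274.0, 314.0])]
lifeboat_a [(0.87, [267.0, 257.0])]
sanding_stick [(0.67, [128.0, 294.0])]
side [[381.0, 0.0, 318.9], [0.0, 381.0, 201.1], [0.0, 0.0, 1.0]] [ 0.352 -0.592  0.771] [[0.905, -0.426, 0.003], [-0.306, -0.654, -0.692], [0.297, 0.625, -0.722]]
hull [(0.8, [217.0, 306.0]), (0.57, [334.0, 369.0])]
cup [(0.72, [340.0, 373.0]), (0.67, [158.0, 244.0])]
cup_rim [(0.65, [341.0, 374.0]), (0.19, [336.0, 381.0])]
cover [(0.76, [157.0, 241.0])]
hold_top [(0.72, [213.0, 307.0])]
bell [(0.94, [251.0, 245.0]), (0.24, [218.0, 308.0])]
lifeboat_a [(0.72, [206.0, 234.0]), (0.62, [284.0, 268.0]), (0.2, [159.0, 242.0])]
sanding_stick [(0.67, [196.0, 362.0])]
0.9 [[ 8.98360497e-01  4.39258940e-01  2.27061397e-05]
 [ 4.39258941e-01 -8.98360496e-01 -4.20022505e-05]
 [ 1.94843491e-06  4.77070375e-05 -9.99999999e-01]]
```

View pics/top0.png

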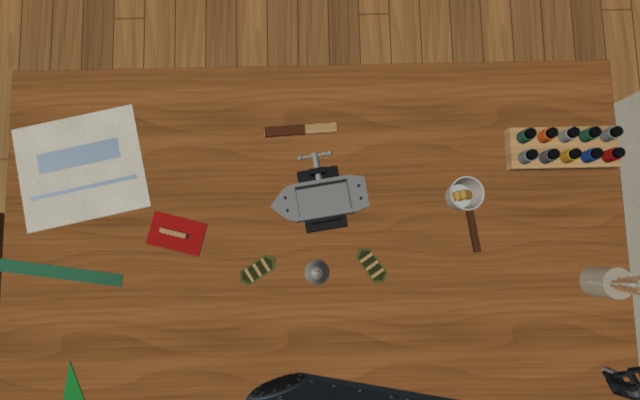

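View pics/side0.png

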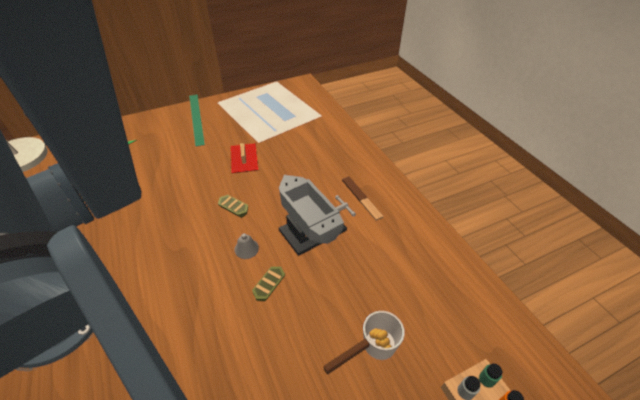

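The top view shows the hull at (320,198) with its bow to the left at (272,206), the cup mouth at (466,193) with the handle ending at (476,250), and the red cover at (177,233). The side view agrees. Next I measure at higher zoom.

```bash
cat > h.py <<'E'
from station import env
import numpy as np,cv2
def px2w(c,u,v,z):
    i=env.camera_info(c);R,t,K=np.array(i["R"]),np.array(i["t"]),np.array(i["intrinsics"])
    C=-R.T@t; d=R.T@np.linalg.inv(K)@[u,v,1.]; return C+d*(z-C[2])/d[2]
def w2px(c,X,i=None):
    i=i or env.camera_info(c);p=np.array(i["intrinsics"])@(np.array(i["R"])@X+np.array(i["t"]));return p[:2]/p[2]
E
python3 - <<'E'
from h import *
im=cv2.imread("pics/top0.png")
hsv=cv2.cvtColor(im,cv2.COLOR_BGR2HSV)
red=((hsv[...,0]<5)|(hsv[...,0]>174))&(hsv[...,1]>170); red[:,:140]=0;red[:,215:]=0;red=red.astype('uint8')
red=cv2.morphologyEx(red,cv2.MORPH_CLOSE,np.ones((15,15),np.uint8))
cs,_=cv2.findContours(red,0,2);c=max(cs,key=cv2.contourArea)
r=cv2.minAreaRect(c);b=cv2.boxPoints(r);W=np.array([px2w("top",u,v,.013) for u,v in b]);print("cover",W.round(4).tolist(),W.mean(0).round(4),[np.linalg.norm(W[k]-W[k-1]).round(3) for k in range(4)])
def crop(x0,y0,w,h,s):return cv2.resize(im[y0:y0+h,x0:x0+w],None,fx=s,fy=s,interpolation=cv2.INTER_CUBIC)
A=crop(262,145,120,95,6.0) # 720x570
cv2.imwrite("pics/hull.png",A)
B=crop(436,165,64,94,6.0);D=crop(140,200,74,64,5.)
o=np.zeros((564,790,3),np.uint8);o[:564,:384]=B;o[:320,400:770]=D;cv2.imwrite("pics/cupcov.png",o)
for z,n,u,v in [(.066,"rim",466,193),(.056,"handle end",476.5,251),(.112,"bow",271.5,206),(.112,"stern",367,185)]:print(n,px2w("top",u,v,z).round(4))
E
```

```text
cover [[0.5127, 0.4023, 0.013], [0.5883, 0.3848, 0.013], [0.554, 0.2587, 0.013], [0.4789, 0.2772, 0.013]] [0.5335 0.3307 0.013 ] [np.float64(0.13), np.float64(0.078), np.float64(0.131), np.float64(0.077)]
rim [ 0.6078 -0.3455  0.066 ]
handle end [ 0.4755 -0.3651  0.056 ]
bow [0.5827 0.0949 0.112 ]
stern [ 0.6243 -0.1142  0.112 ]
```

View pics/hull.png

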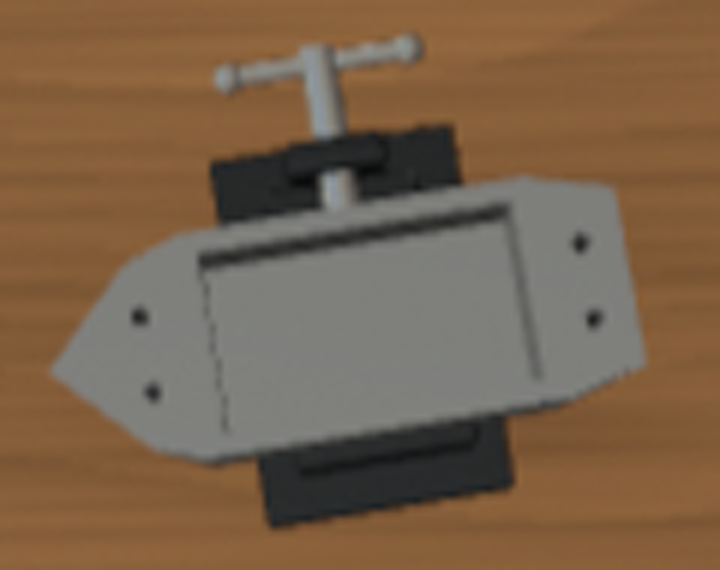

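View pics/cupcov.png

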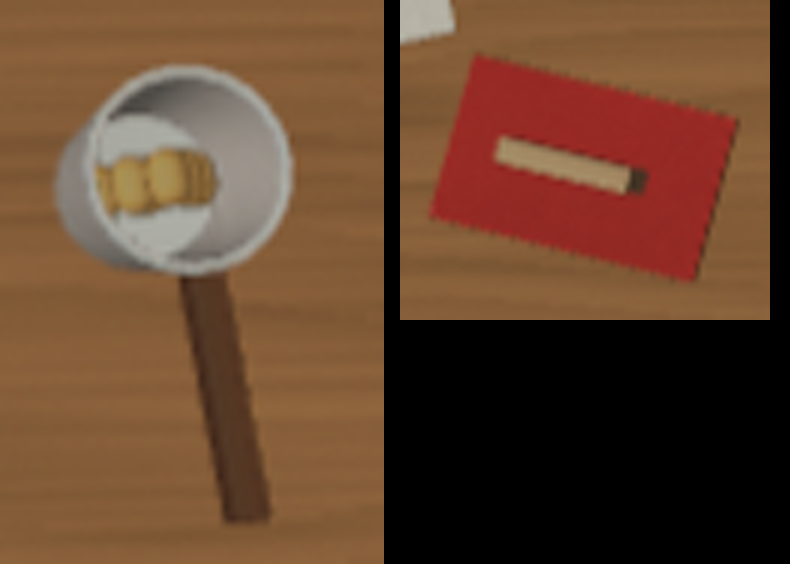

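The hull crop gives the bow tip at crop (50,372), the stern corners at (613,187) and (645,365), and the far inner edge of the mouth from (197,253) to (510,203). The cup crop gives the rim centre at (190,170), the handle end at (246,521) and the handle root at (204,277). The cover's bar is centred.

```bash
python3 - <<'E'
from h import *
def f(x,y,z,ox,oy,s=6): return px2w("top",ox+(x+.5)/s-.5,oy+(y+.5)/s-.5,z)[:2]
H=lambda x,y,z:f(x,y,z,262,145)
bow=H(50,372,.112);st=(H(613,187,.112)+H(645,365,.112))/2
d=(bow-st);L=np.linalg.norm(d);d/=L;print("bow",bow,"stern",st,"L",L,"yaw",np.degrees(np.arctan2(d[1],d[0])),"origin",bow-.118*d,st+.096*d)
sc=H(613,187,.112)-H(645,365,.112);print("stern edge yaw",np.degrees(np.arctan2(-sc[0],sc[1])),np.linalg.norm(sc))
a,b=H(197,253,.117),H(510,203,.117);print("mouth far edge",a,b,np.linalg.norm(a-b),"yaw",np.degrees(np.arctan2(*(a-b)[::-1])))
o=bow-.118*d;n=np.array([d[1],-d[0]]);print("far edge offset in hull y", [(p-o)@-n for p in (a,b)],[(p-o)@d for p in (a,b)])
C=lambda x,y,z:f(x,y,z,436,165)
r=C(190,170,.066);he=C(246,521,.065);hr=C(204,277,.065);print("rim",r,"end",he,"root",hr,"len",np.linalg.norm(r-he),"yaw",np.degrees(np.arctan2(*(r-he)[::-1])),np.degrees(np.arctan2(*(hr-he)[::-1])))
print("rim dia",C(90,170,.066)-C(293,170,.066))
# bystanders
for n_,u,v,z in [("bell",316,272,.03),("boatL",257,270,.02),("boatR",372,265,.02),("stick",301,130,.008)]:print(n_,px2w("top",u,v,z).round(3))
E
```

```text
bow [0.58146057 0.09831744] stern [ 0.61218057 -0.1125025 ] L 0.21304639671394637 yaw 98.29060534993295 origin [ 0.59847545 -0.0184494 ] [ 0.59833795 -0.01750576]
stern edge yaw -81.80129216495602 0.0662202864267542
mouth far edge [0.62310036 0.04421601] [ 0.63902715 -0.06962678] 0.1149514908524738 yaw 97.96408216951619
far edge offset in hull y [np.float64(-0.03340353130297551), np.float64(-0.03274843727099205)] [np.float64(0.05845975947923506), np.float64(-0.056489864708996314)]
rim [ 0.60793444 -0.34833486] end [ 0.47464794 -0.36205618] root [ 0.56701794 -0.35162533] len 0.13399092146059463 yaw 5.877669766138147 6.442811684716237
rim dia [0.00164058 0.07747804]
bell [0.435 0.001 0.03 ]
boatL [0.443 0.139 0.02 ]
boatR [ 0.448 -0.13   0.02 ]
stick [0.779 0.03  0.008]
```

step_arm(
  commands=[
    {"linear": [0, 0, 0], "turn": [0, 0, 1], "grip": 85},
    {"linear": [0, 0, 0], "turn": [0, 0, 1], "grip": 85},
    {"linear": [0, 0, 0], "turn": [0, 0, 1], "grip": 85},
    {"linear": [0, 0, 0], "turn": [0, 0, 1], "grip": 85},
    {"linear": [0, 0, 0], "turn": [0, 0, 1], "grip": 85},
    {"linear": [0.88, -0.59, 0], "turn": [0, 0, 0], "grip": 85},
    {"linear": [0.88, -0.59, 0], "turn": [0, 0, 0], "grip": 85},
    {"linear": [0.88, -0.59, 0], "turn": [0, 0, 0], "grip": 85},
    {"linear": [0.88, -0.59, 0], "turn": [0, 0, 0], "grip": 85},
    {"linear": [0.88, -0.59, 0], "turn": [0, 0, 0], "grip": 85},
    {"linear": [0.88, -0.59, 0], "turn": [0, 0, 0], "grip": 85},
    {"linear": [0.88, -0.59, 0], "turn": [0, 0, 0], "grip": 85},
  ],
  force=120,
)

```text
time: 1.9
position: [0.4177, -0.4416, 0.2394]
tool_rot: [[0.994, 0.105, 0.0], [0.105, -0.994, -0.0], [0.0, 0.0, -1.0]]
contact_force: [0.2, -0.3, -0.7]
gripper_width: 0.991
grip_force: 0.0
```

step_arm(
  commands=[
    {"linear": [0.88, -0.59, 0.5], "turn": [0, 0, 0], "grip": 85},
    {"linear": [0.88, -0.59, 0.5], "turn": [0, 0, 0], "grip": 85},
    {"linear": [0.88, -0.59, 0.5], "turn": [0, 0, 0], "grip": 85},
    {"linear": [0.88, -0.59, 0.5], "turn": [0, 0, 0], "grip": 85},
    {"linear": [0.88, -0.59, 0.5], "turn": [0, 0, 0], "grip": 85},
    {"linear": [0, 0, 0], "turn": [0, 0, 0], "grip": 85},
  ],
)

```text
time: 2.4
position: [0.5204, -0.353, 0.1742]
tool_rot: [[0.994, 0.11, -0.002], [0.11, -0.994, 0.005], [-0.001, -0.005, -1.0]]
contact_force: [-1.1, -0.4, -0.6]
gripper_width: 1.0
grip_force: 0.0
```

```bash
python3 - <<'E'
from h import *
o=env.get_obs();i=env.camera_info("wrist");im=env.get_image("wrist");cv2.imwrite("pics/w1.png",im)
print(o["time"],o["position"],o["tool_rot"].round(4).tolist(),o["qpos"])
for X in [(.608,-.348,.066),(.519,-.3576,.065),(.4735,-.3625,.065)]:print(w2px("wrist",np.array(X),i))
E
```

```text
2.4 [ 0.52042158 -0.35296442  0.17416368] [[0.994, 0.1096, -0.0018], [0.1096, -0.994, 0.0048], [-0.0013, -0.0049, -1.0]] [-0.77442189  0.60967341  1.48026522  0.00248447  1.05626748  0.68530374]
[322.11323721  71.83627141]
[321.06060951 203.61435724]
[320.60113299 261.02212572]
```

View pics/w1.png

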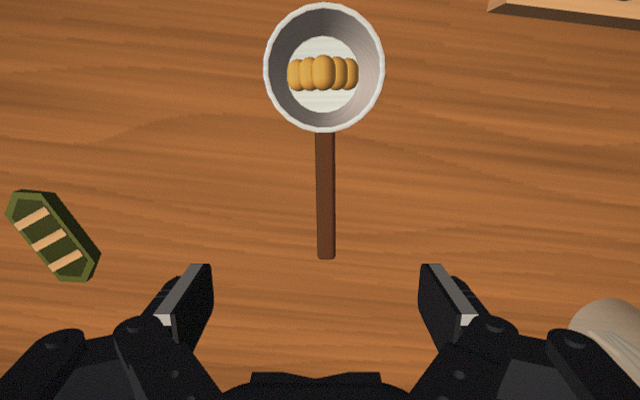

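The wrist view shows the cup rim at (324,67) and the handle running straight up the image from (326,259), about 2 mm right of the prediction. All six slugs are in the cup. I descend with a small y correction.

step_arm(
  commands=[
    {"linear": [0, 0.1, 0.6], "turn": [0, 0, 0], "grip": 85},
    {"linear": [0, 0, 0.9], "turn": [0, 0, 0], "grip": 85},
    {"linear": [0, 0, 0.9], "turn": [0, 0, 0], "grip": 85},
    {"linear": [0, 0, 0.9], "turn": [0, 0, 0], "grip": 85},
    {"linear": [0, 0, 0.9], "turn": [0, 0, 0], "grip": 85},
    {"linear": [0, 0, 0.7], "turn": [0, 0, 0], "grip": 85},
    {"linear": [0, 0, 0.36], "turn": [0, 0, 0], "grip": 85},
    {"linear": [0, 0, 0], "turn": [0, 0, 0], "grip": 85},
    {"linear": [0, 0, 0], "turn": [0, 0, 0], "grip": 60},
    {"linear": [0, 0, 0], "turn": [0, 0, 0], "grip": 40},
    {"linear": [0, 0, 0], "turn": [0, 0, 0], "grip": 30},
    {"linear": [0, 0, 0], "turn": [0, 0, 0], "grip": 24},
  ],
  force=30,
)

```text
time: 3.45
position: [0.5193, -0.3607, 0.0467]
tool_rot: [[0.994, 0.106, 0.002], [0.106, -0.994, -0.002], [0.002, 0.002, -1.0]]
contact_force: [0.7, -0.8, -0.8]
gripper_width: 0.448
grip_force: 0.0
```

step_arm(
  commands=[
    {"linear": [0, 0, 0], "turn": [0, 0, 0], "grip": 18},
    {"linear": [0, 0, 0], "turn": [0, 0, 0], "grip": 14},
    {"linear": [0, 0, 0], "turn": [0, 0, 0], "grip": 10},
    {"linear": [0, 0, 0], "turn": [0, 0, 0], "grip": 5},
    {"linear": [0, 0, 0], "turn": [0, 0, 0], "grip": 0},
    {"linear": [0, 0, 0], "turn": [0, 0, 0], "grip": 0},
  ],
  force=110,
)

```text
time: 3.95
position: [0.5188, -0.3599, 0.046]
tool_rot: [[0.994, 0.106, 0.0], [0.106, -0.994, -0.0], [0.0, 0.0, -1.0]]
contact_force: [-0.6, 1.2, 6.0]
gripper_width: 0.144
grip_force: 107.2
```

step_arm(
  commands=[
    {"linear": [0, 0, -0.4], "turn": [0, 0, 0], "grip": 0},
    {"linear": [0, 0, -0.7], "turn": [0, 0, 0], "grip": 0},
    {"linear": [0, 0, -0.9], "turn": [0, 0, 0], "grip": 0},
    {"linear": [0, 0, -0.9], "turn": [0, 0, 0], "grip": 0},
    {"linear": [0, 0, -0.9], "turn": [0, 0, 0], "grip": 0},
    {"linear": [0, 0, -0.9], "turn": [0, 0, 0], "grip": 0},
    {"linear": [0, 0, -0.9], "turn": [0, 0, 0], "grip": 0},
    {"linear": [0, 0, -0.6], "turn": [0, 0, 0], "grip": 0},
    {"linear": [0, 0, -0.2], "turn": [0, 0, 0], "grip": 0},
    {"linear": [0, 0, 0], "turn": [-1, 0, 0], "grip": 0},
    {"linear": [0, 0, 0], "turn": [-1, 0, 0], "grip": 0},
    {"linear": [0, 0, 0], "turn": [0, 0, 0], "grip": 0},
  ],
)

```text
time: 4.95
position: [0.5168, -0.3566, 0.2035]
tool_rot: [[0.994, 0.107, 0.01], [0.108, -0.985, -0.135], [-0.004, 0.135, -0.991]]
contact_force: [-0.5, 2.1, -5.0]
gripper_width: 0.144
grip_force: 107.4
```

```bash
python3 - <<'E'
from h import *
o=env.get_obs();im=env.get_image("side");cv2.imwrite("pics/s1.png",im)
print(o["time"],o["position"],o["tool_rot"].round(4).tolist(),o["qpos"],o["contact_force"])
E
```

```text
4.95 [ 0.51678943 -0.35662648  0.20352292] [[0.9942, 0.1071, 0.0102], [0.1075, -0.985, -0.1348], [-0.0044, 0.1352, -0.9908]] [-0.73852335  0.54437342  1.52542555 -0.1123729   0.97584946  0.78281336] [-0.50227276  2.10087129 -5.02227324]
```

View pics/s1.png

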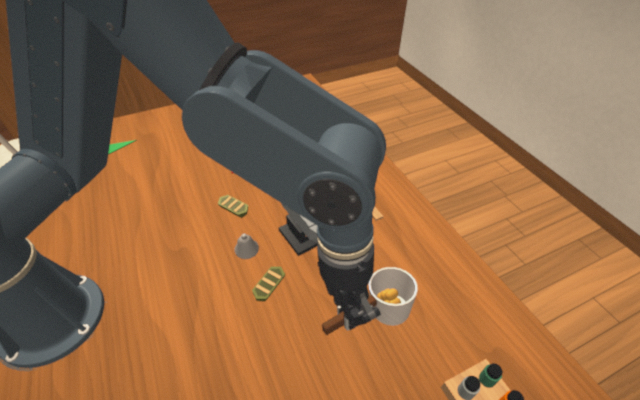

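The cup hangs level at (392,295) with the slugs inside. A negative roll drives q4 towards its short limit, so I will pour with positive roll. I now carry the cup over the hold.

step_arm(
  commands=[
    {"linear": [0, 0, 0], "turn": [1, 0, 0], "grip": 0},
    {"linear": [0, 0, 0], "turn": [1, 0, 0], "grip": 0},
    {"linear": [0, 0, -0.2], "turn": [0, 0, -0.5], "grip": 0},
    {"linear": [0.1, -0.5, 0], "turn": [0, 0, 0], "grip": 0},
    {"linear": [0.1, -0.8, 0], "turn": [0, 0, 0], "grip": 0},
    {"linear": [0.1, -1, 0], "turn": [0, 0, 0], "grip": 0},
    {"linear": [0.1, -1, 0], "turn": [0, 0, 0], "grip": 0},
    {"linear": [0.1, -1, 0], "turn": [0, 0, 0], "grip": 0},
    {"linear": [0.1, -1, 0], "turn": [0, 0, 0], "grip": 0},
    {"linear": [0.1, -1, 0], "turn": [0, 0, 0], "grip": 0},
    {"linear": [0.1, -1, 0], "turn": [0, 0, 0], "grip": 0},
    {"linear": [0.1, -1, 0], "turn": [0, 0, 0], "grip": 0},
  ],
)

```text
time: 6.0
position: [0.5111, -0.1494, 0.2098]
tool_rot: [[0.99, 0.14, -0.002], [0.14, -0.99, 0.002], [-0.001, -0.002, -1.0]]
contact_force: [0.2, -0.8, -3.4]
gripper_width: 0.143
grip_force: 107.6
```

step_arm(
  commands=[
    {"linear": [0.1, -1, 0], "turn": [0, 0, 0], "grip": 0},
    {"linear": [0.1, -1, 0], "turn": [0, 0, 0], "grip": 0},
    {"linear": [0.1, -1, 0], "turn": [0, 0, 0], "grip": 0},
    {"linear": [0.1, -1, 0], "turn": [0, 0, 0], "grip": 0},
    {"linear": [0.1, -1, 0], "turn": [0, 0, 0], "grip": 0},
    {"linear": [0.1, -0.8, 0], "turn": [0, 0, 0], "grip": 0},
    {"linear": [0.1, -0.5, 0], "turn": [0, 0, 0], "grip": 0},
    {"linear": [0, 0, 0], "turn": [0.5, 0, 0], "grip": 0},
    {"linear": [0, 0, 0], "turn": [1, 0, 0], "grip": 0},
    {"linear": [0, 0, 0], "turn": [1, 0, 0], "grip": 0},
    {"linear": [0, 0, 0], "turn": [1, 0, 0], "grip": 0},
    {"linear": [0, 0, 0], "turn": [0.5, 0, 0], "grip": 0},
  ],
)

```text
time: 7.0
position: [0.5072, 0.0067, 0.21]
tool_rot: [[0.99, 0.133, -0.039], [0.139, -0.951, 0.276], [-0.0, -0.279, -0.96]]
contact_force: [0.1, 0.1, -4.2]
gripper_width: 0.141
grip_force: 107.7
```

```bash
python3 - <<'E'
from h import *
o=env.get_obs()
print(o["time"],o["position"],o["tool_rot"].round(3).tolist(),o["qpos"],o["contact_force"])
E
```

```text
7.0 [0.50718214 0.00668936 0.20997945] [[0.99, 0.133, -0.039], [0.139, -0.951, 0.276], [-0.0, -0.279, -0.96]] [-0.35348145  0.44811072  1.72876942  0.27653515  1.11701803  0.93697118] [ 0.11215687  0.10331848 -4.19277416]
```

step_arm(
  commands=[
    {"linear": [-0.1, 0, 0], "turn": [0.8, 0, 0], "grip": 0},
    {"linear": [0, 0, 0], "turn": [1, 0, 0], "grip": 0},
    {"linear": [0, 0, 0], "turn": [1, 0, 0], "grip": 0},
    {"linear": [0, 0, 0], "turn": [1, 0, 0], "grip": 0},
    {"linear": [0, 0, 0], "turn": [1, 0, 0], "grip": 0},
    {"linear": [0, 0, 0], "turn": [1, 0, 0], "grip": 0},
    {"linear": [0, 0, 0], "turn": [1, 0, 0], "grip": 0},
    {"linear": [0, 0, 0], "turn": [1, 0, 0], "grip": 0},
    {"linear": [0, 0, 0], "turn": [1, 0, 0], "grip": 0},
  ],
)

```text
time: 7.75
position: [0.5052, 0.0061, 0.2098]
tool_rot: [[0.99, 0.087, -0.108], [0.139, -0.62, 0.772], [0.0, -0.78, -0.626]]
contact_force: [0.2, -0.2, -4.5]
gripper_width: 0.143
grip_force: 107.9
```

```bash
python3 - <<'E'
from h import *
o=env.get_obs()
print(o["time"],o["position"],o["tool_rot"].round(3).tolist(),o["qpos"],o["contact_force"])
E
```

```text
7.75 [0.50515104 0.00607874 0.2098253 ] [[0.99, 0.087, -0.108], [0.139, -0.62, 0.772], [0.0, -0.78, -0.626]] [-0.57724394  0.65503674  1.66331512  0.62952043  1.52094871  0.58650139] [ 0.19319856 -0.17316718 -4.52001563]
```

step_arm(
  commands=[
    {"linear": [0, 0, 0], "turn": [1, 0, 0], "grip": 0},
    {"linear": [0, 0, 0], "turn": [1, 0, 0], "grip": 0},
    {"linear": [0, 0, 0], "turn": [1, 0, 0], "grip": 0},
    {"linear": [0, 0, 0], "turn": [1, 0, 0], "grip": 0},
    {"linear": [0, 0, 0], "turn": [1, 0, 0], "grip": 0},
    {"linear": [0, 0, 0], "turn": [0.8, 0, 0], "grip": 0},
    {"linear": [0, 0, 0], "turn": [0.6, 0, 0], "grip": 0},
    {"linear": [0, 0, 0], "turn": [0.6, 0, 0], "grip": 0},
    {"linear": [0, 0, 0], "turn": [0.6, 0, 0], "grip": 0},
    {"linear": [0, 0, 0], "turn": [0.6, 0, 0], "grip": 0},
    {"linear": [0, 0, 0], "turn": [0.6, 0, 0], "grip": 0},
    {"linear": [0, 0, 0], "turn": [0.6, 0, 0], "grip": 0},
  ],
)

```text
time: 8.75
position: [0.5055, 0.0064, 0.2089]
tool_rot: [[0.99, 0.003, -0.139], [0.139, -0.023, 0.99], [-0.001, -1.0, -0.023]]
contact_force: [1.6, -0.3, -4.3]
gripper_width: 0.139
grip_force: 108.3
```

```bash
python3 - <<'E'
from h import *
o=env.get_obs()
print(o["time"],o["position"],o["tool_rot"].round(3).tolist(),o["qpos"],o["contact_force"])
a=env.get_image("side")[100:360,180:480];b=env.get_image("top")[120:320,230:430]
print(env.look_for("top","slug0_c"),env.look_for("side","slug0_c"))
o=np.zeros((600,800,3),np.uint8);o[:346,:400]=cv2.resize(a,(400,346));o[:400,400:]=cv2.resize(b,(400,400));cv2.imwrite("pics/p1.png",o)
E
```

```text
8.75 [0.50547218 0.00638978 0.2088728 ] [[0.99, 0.003, -0.139], [0.139, -0.023, 0.99], [-0.001, -1.0, -0.023]] [-0.65532782  0.97065965  1.59493343  0.853002    1.94883407  0.42355332] [ 1.55051921 -0.27337042 -4.30739171]
[] []
```

View pics/p1.png

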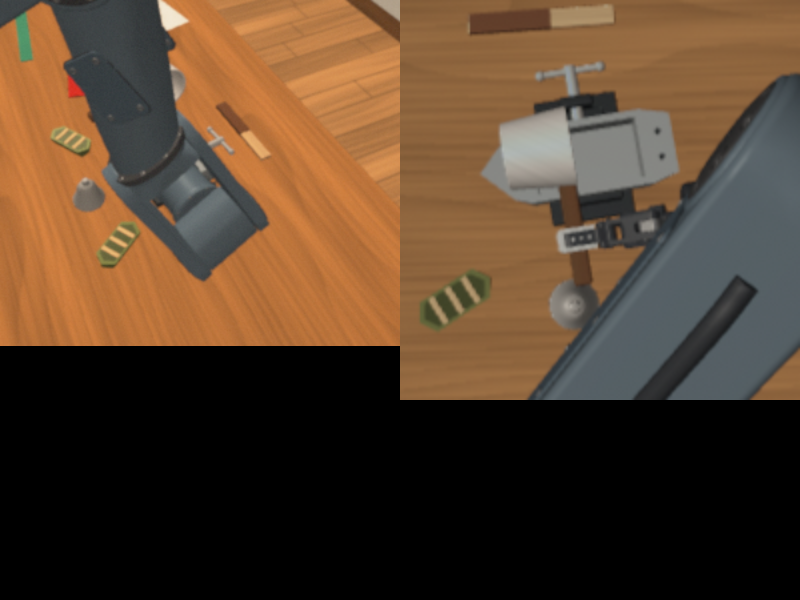

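The slugs are still in the cup at 91°, since the load is unchanged. The cup is at (540,150) in the top half of the composite, with its mouth over the hold. I tip it further.

step_arm(
  commands=[
    {"linear": [0, -0.1, 0], "turn": [0.6, 0, 0], "grip": 0},
    {"linear": [0, -0.1, 0], "turn": [0.6, 0, 0], "grip": 0},
    {"linear": [0, -0.1, 0], "turn": [0.6, 0, 0], "grip": 0},
    {"linear": [0, -0.1, 0], "turn": [0.6, 0, 0], "grip": 0},
    {"linear": [0, -0.1, 0], "turn": [0.6, 0, 0], "grip": 0},
    {"linear": [0, -0.1, 0], "turn": [0.6, 0, 0], "grip": 0},
    {"linear": [0, 0, 0], "turn": [0.5, 0, 0], "grip": 0},
    {"linear": [0, 0, 0], "turn": [0, 0, 0], "grip": 0},
    {"linear": [0, 0, 0], "turn": [0, 0, 0], "grip": 0},
  ],
)

```text
time: 9.7
position: [0.5049, 0.0055, 0.2254]
tool_rot: [[0.99, -0.036, -0.135], [0.14, 0.259, 0.956], [0.0, -0.965, 0.262]]
contact_force: [-0.1, -0.9, -1.9]
gripper_width: 0.14
grip_force: 108.4
```

```bash
python3 - <<'E'
from h import *
o=env.get_obs()
print(o["time"],o["position"],o["tool_rot"].round(3).tolist(),o["qpos"],o["contact_force"])
for c in("top","side","wrist"):
  env.get_image(c);print(c,env.look_for(c,"slug0_c"))
E
```

```text
9.7 [0.50493632 0.00549363 0.22535423] [[0.99, -0.036, -0.135], [0.14, 0.259, 0.956], [0.0, -0.965, 0.262]] [-0.64495699  1.08226099  1.58332292  0.95104812  2.14796803  0.39636207] [-0.13393149 -0.8681768  -1.90916983]
top [{'position': [192.3, 330.2], 'conf': 0.54}]
side []
wrist []
```

step_arm(
  commands=[
    {"linear": [0, -0.1, 0], "turn": [0.6, 0, 0], "grip": 0},
    {"linear": [0, -0.1, 0], "turn": [0.6, 0, 0], "grip": 0},
    {"linear": [0, -0.1, 0], "turn": [0.6, 0, 0], "grip": 0},
    {"linear": [0, -0.1, 0], "turn": [0.6, 0, 0], "grip": 0},
    {"linear": [0, 0, 0], "turn": [0, 0, 0], "grip": 0},
    {"linear": [0, 0, 0], "turn": [0, 0, 0], "grip": 0},
    {"linear": [0, 0, 0], "turn": [0, 0, 0], "grip": 0},
  ],
)

```text
time: 10.58
position: [0.5053, 0.0021, 0.2348]
tool_rot: [[0.99, -0.058, -0.127], [0.14, 0.414, 0.899], [0.0, -0.908, 0.418]]
contact_force: [-0.1, 0.1, -2.1]
gripper_width: 0.143
grip_force: 108.4
```

```bash
python3 - <<'E'
from h import *
o=env.get_obs()
print(o["time"],o["position"],o["tool_rot"].round(3).tolist(),o["qpos"],o["contact_force"])
b=env.get_image("top")[140:260,250:410];a=env.get_image("wrist")
o=np.zeros((600,800,3),np.uint8);o[:300,:400]=cv2.resize(b,(400,300));o[:250,400:]=cv2.resize(a,(400,250));cv2.imwrite("pics/p2.png",o[:300])
E
```

```text
10.5833 [0.50532964 0.00209158 0.23480628] [[0.99, -0.058, -0.127], [0.14, 0.414, 0.899], [0.0, -0.908, 0.418]] [-0.62948363  1.14275074  1.58046684  1.01166546  2.26437912  0.38841367] [-0.13604349  0.10399494 -2.06893157]
```

View pics/p2.png

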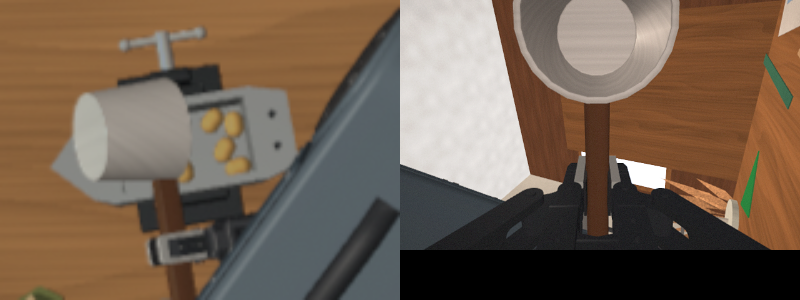

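The cup is empty (wrist view, right half). Five slugs show in the hold around (220,145) in the left half, with the sixth hidden by the cup. I roll back upright.

step_arm(
  commands=[
    {"linear": [0, 0, 0], "turn": [-1, 0, 0], "grip": 0},
    {"linear": [0, 0, 0], "turn": [-1, 0, 0], "grip": 0},
    {"linear": [0, 0, 0], "turn": [-1, 0, 0], "grip": 0},
    {"linear": [0, 0, 0], "turn": [-1, 0, 0], "grip": 0},
    {"linear": [0, 0, 0], "turn": [-1, 0, 0], "grip": 0},
    {"linear": [0, 0, 0], "turn": [-1, 0, 0], "grip": 0},
    {"linear": [0, 0, 0], "turn": [-1, 0, 0], "grip": 0},
    {"linear": [0, 0, 0], "turn": [-1, 0, 0], "grip": 0},
    {"linear": [0, 0, 0], "turn": [-1, 0, 0], "grip": 0},
    {"linear": [0, 0, 0], "turn": [-1, 0, 0], "grip": 0},
    {"linear": [0, 0, 0], "turn": [-1, 0, 0], "grip": 0},
    {"linear": [0, 0, 0], "turn": [-1, 0, 0], "grip": 0},
  ],
)

```text
time: 11.68
position: [0.5051, 0.0018, 0.2351]
tool_rot: [[0.99, 0.056, -0.128], [0.14, -0.394, 0.908], [0.0, -0.917, -0.398]]
contact_force: [-0.2, -0.1, -1.8]
gripper_width: 0.136
grip_force: 108.2
```

step_arm(
  commands=[
    {"linear": [0, 0, 0], "turn": [-1, 0, 0], "grip": 0},
    {"linear": [0, 0, 0], "turn": [-1, 0, 0], "grip": 0},
    {"linear": [0, 0, 0], "turn": [-1, 0, 0], "grip": 0},
    {"linear": [0, 0, 0], "turn": [-1, 0, 0], "grip": 0},
    {"linear": [0, 0, 0], "turn": [-1, 0, 0], "grip": 0},
    {"linear": [0, 0, 0], "turn": [-1, 0, 0], "grip": 0},
    {"linear": [0, 0, 0], "turn": [-1, 0, 0], "grip": 0},
    {"linear": [0, 0, 0], "turn": [-1, 0, 0], "grip": 0},
    {"linear": [0, 0, 0], "turn": [-1, 0, 0], "grip": 0},
    {"linear": [0, 0, 0], "turn": [-1, 0, 0], "grip": 0},
    {"linear": [0, 0, 0], "turn": [-1, 0, 0], "grip": 0},
    {"linear": [0, 0, 0], "turn": [-1, 0, 0], "grip": 0},
  ],
)

```text
time: 12.68
position: [0.5043, 0.0023, 0.2353]
tool_rot: [[0.99, 0.133, -0.045], [0.14, -0.938, 0.316], [-0.0, -0.32, -0.948]]
contact_force: [-1.0, 0.1, -2.8]
gripper_width: 0.144
grip_force: 108.0
```

step_arm(
  commands=[
    {"linear": [0, 0, 0], "turn": [-1, 0, 0], "grip": 0},
    {"linear": [0, 0, 0], "turn": [-1, 0, 0], "grip": 0},
    {"linear": [0, 0, 0], "turn": [-1, 0, 0], "grip": 0},
    {"linear": [0, 0, 0], "turn": [-1, 0, 0], "grip": 0},
    {"linear": [0, 0, 0], "turn": [-0.7, 0, 0], "grip": 0},
    {"linear": [0, 0.5, 0], "turn": [0, 0, 0], "grip": 0},
    {"linear": [0, 1, 0], "turn": [0, 0, 0], "grip": 0},
    {"linear": [0, 1, 0], "turn": [0, 0, 0], "grip": 0},
    {"linear": [0, 1, 0], "turn": [0, 0, 0], "grip": 0},
    {"linear": [0, 1, 0], "turn": [0, 0, 0], "grip": 0},
    {"linear": [0, 1, 0], "turn": [0, 0, 0], "grip": 0},
    {"linear": [0, 1, 0], "turn": [0, 0, 0], "grip": 0},
  ],
)

```text
time: 13.68
position: [0.527, -0.1605, 0.2347]
tool_rot: [[0.99, 0.14, -0.002], [0.14, -0.99, 0.002], [-0.001, -0.002, -1.0]]
contact_force: [0.8, 0.3, -1.8]
gripper_width: 0.143
grip_force: 108.0
```

step_arm(
  commands=[
    {"linear": [0, 1, 0], "turn": [0, 0, 0], "grip": 0},
    {"linear": [0, 1, 0], "turn": [0, 0, 0], "grip": 0},
    {"linear": [0, 1, 0.2], "turn": [0, 0, 0], "grip": 0},
    {"linear": [0, 1, 0.5], "turn": [0, 0, 0], "grip": 0},
    {"linear": [0, 1, 1], "turn": [0, 0, 0], "grip": 0},
    {"linear": [0, 0.5, 1], "turn": [0, 0, 0], "grip": 0},
    {"linear": [0, 0, 1], "turn": [0, 0, 0], "grip": 0},
    {"linear": [0, 0, 1], "turn": [0, 0, 0], "grip": 0},
    {"linear": [0, 0, 1], "turn": [0, 0, 0], "grip": 0},
    {"linear": [0, 0, 0.8], "turn": [0, 0, 0], "grip": 0},
    {"linear": [0, 0, 0.4], "turn": [0, 0, 0], "grip": 0},
    {"linear": [0, 0, 0], "turn": [0, 0, 0], "grip": 0},
  ],
)

```text
time: 14.68
position: [0.545, -0.2943, 0.0596]
tool_rot: [[0.99, 0.139, -0.005], [0.139, -0.99, 0.004], [-0.004, -0.005, -1.0]]
contact_force: [-0.8, 0.0, -1.7]
gripper_width: 0.141
grip_force: 108.0
```

```bash
python3 - <<'E'
from h import *
o=env.get_obs();i=env.camera_info("wrist");a=env.get_image("wrist")
print(o["position"],o["contact_force"],o["qpos"])
cv2.imwrite("pics/w2.png",cv2.resize(a,(400,250)))
for n,u in[("hold_top",0),("slug0_c",0)]:
  env.get_image("top");print(env.look_for("top",n))
b=env.get_image("top");cv2.imwrite("pics/t2.png",b)
o=np.zeros((500,800,3),np.uint8);o[:250,:400]=cv2.resize(a,(400,250));o[:500,400:]=cv2.resize(b[145:245,280:360],(400,500));o[250:500,:400]=cv2.resize(b,(400,250));cv2.imwrite("pics/p3.png",o)
E
```

```text
[ 0.54498184 -0.29428511  0.05958684] [-0.7597775   0.01623437 -1.6796397 ] [-6.75427959e-01  7.60114705e-01  1.56836048e+00  3.22346237e-04
  8.19848386e-01  7.55407580e-01]
[{'position': [193.3, 317.7], 'conf': 0.88}]
[{'position': [181.7, 436.6], 'conf': 0.67}, {'position': [207.1, 324.4], 'conf': 0.53}]
```

View pics/p3.png

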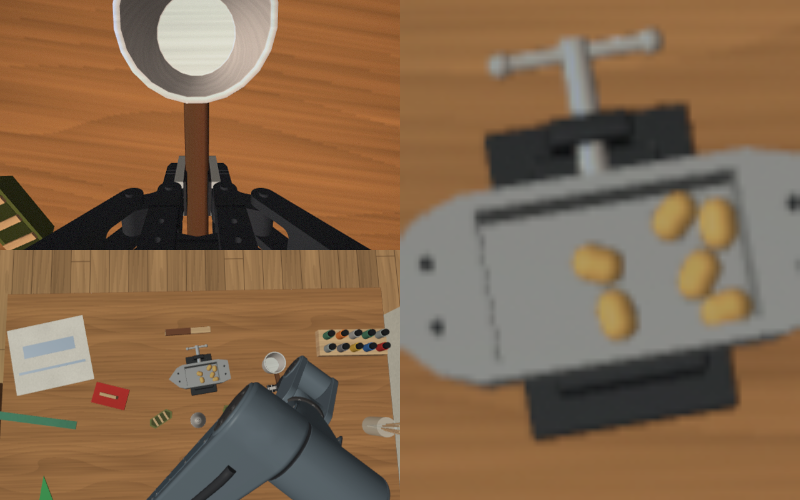

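All six slugs lie in the hold, around (595,263) to (725,305) in the right half. The cup is empty and level. I lower it and release.

step_arm(
  commands=[
    {"linear": [0, 0, 0.25], "turn": [0, 0, 0], "grip": 0},
    {"linear": [0, 0, 0.2], "turn": [0, 0, 0], "grip": 0},
    {"linear": [0, 0, 0.1], "turn": [0, 0, 0], "grip": 0},
    {"linear": [0, 0, 0], "turn": [0, 0, 0], "grip": 0},
    {"linear": [0, 0, 0], "turn": [0, 0, 0], "grip": 0},
  ],
)

```text
time: 15.4
position: [0.5471, -0.2946, 0.048]
tool_rot: [[0.99, 0.14, -0.001], [0.14, -0.99, 0.001], [-0.001, -0.001, -1.0]]
contact_force: [0.5, -0.9, -1.5]
gripper_width: 0.141
grip_force: 108.0
```

step_arm(
  commands=[
    {"linear": [0, 0, 0.06], "turn": [0, 0, 0], "grip": 0},
    {"linear": [0, 0, 0.03], "turn": [0, 0, 0], "grip": 0},
    {"linear": [0, 0, 0], "turn": [0, 0, 0], "grip": 0},
    {"linear": [0, 0, 0], "turn": [0, 0, 0], "grip": 0},
  ],
)

```text
time: 15.73
position: [0.5474, -0.295, 0.0464]
tool_rot: [[0.99, 0.14, 0.0], [0.14, -0.99, -0.0], [0.0, 0.0, -1.0]]
contact_force: [-0.8, -0.6, -0.3]
gripper_width: 0.143
grip_force: 108.3
```

step_arm(
  commands=[
    {"linear": [0, 0, 0], "turn": [0, 0, 0], "grip": 20},
    {"linear": [0, 0, 0], "turn": [0, 0, 0], "grip": 35},
    {"linear": [0, 0, 0], "turn": [0, 0, 0], "grip": 60},
    {"linear": [0, 0, 0], "turn": [0, 0, 0], "grip": 85},
    {"linear": [0, 0, 0], "turn": [0, 0, 0], "grip": 85},
    {"linear": [0, 0, -0.6], "turn": [0, 0, 0], "grip": 85},
    {"linear": [0, 0, -1], "turn": [0, 0, 0], "grip": 85},
    {"linear": [0, 0, -1], "turn": [0, 0, 0], "grip": 85},
    {"linear": [0, 0, -1], "turn": [0, 0, -1], "grip": 85},
    {"linear": [0, 0, -1], "turn": [0, 0, -1], "grip": 85},
    {"linear": [0, 0, -1], "turn": [0, 0, -1], "grip": 85},
    {"linear": [0, 0, -1], "turn": [0, 0, -1], "grip": 85},
  ],
  force=30,
)

```text
time: 16.73
position: [0.5471, -0.2946, 0.2124]
tool_rot: [[0.912, 0.411, -0.0], [0.411, -0.912, 0.0], [-0.0, -0.0, -1.0]]
contact_force: [-0.5, 0.2, -0.3]
gripper_width: 0.998
grip_force: 0.0
```

step_arm(
  commands=[
    {"linear": [0, 0, -0.4], "turn": [0, 0, -1], "grip": 85},
    {"linear": [0, 0, 0], "turn": [0, 0, -1], "grip": 85},
    {"linear": [0, 0, 0], "turn": [0, 0, -1], "grip": 85},
    {"linear": [0, 0, 0], "turn": [0, 0, -1], "grip": 85},
    {"linear": [0, 0, 0], "turn": [0, 0, -1], "grip": 85},
    {"linear": [0, 0, 0], "turn": [0, 0, -1], "grip": 85},
    {"linear": [0, 0, 0], "turn": [0, 0, -1], "grip": 85},
    {"linear": [0, 0, 0], "turn": [0, 0, -1], "grip": 85},
    {"linear": [0, 0, 0], "turn": [0, 0, -1], "grip": 85},
    {"linear": [0, 0, 0], "turn": [0, 0, -1], "grip": 85},
    {"linear": [0, 0, 0], "turn": [0, 0, -1], "grip": 85},
    {"linear": [0, 0, 0], "turn": [0, 0, -1], "grip": 85},
  ],
)

```text
time: 17.73
position: [0.5472, -0.2947, 0.2211]
tool_rot: [[0.305, 0.952, -0.0], [0.952, -0.305, 0.0], [0.0, -0.0, -1.0]]
contact_force: [0.2, -0.2, 0.7]
gripper_width: 0.993
grip_force: 0.0
```

```bash
python3 - <<'E'
from h import *
o=env.get_obs();i=env.camera_info("wrist")
R=o["tool_rot"];d=np.array([.5335,.3307,.18])-o["position"]
print(o["position"],R.round(3).tolist(),"yaw",np.degrees(np.arctan2(R[1,0],R[0,0])),"delta tool units",(R.T@d/.025).round(2))
c=env.get_image("side");print(env.look_for("side","cup"));cv2.imwrite("pics/s3.png",c)
E
```

```text
[ 0.54718839 -0.29473373  0.22111835] [[0.305, 0.952, -0.0], [0.952, -0.305, 0.0], [0.0, -0.0, -1.0]] yaw 72.25733921051976 delta tool units [23.66 -8.14  1.65]
[{'position': [304.5, 372.1], 'conf': 0.66}]
```

step_arm(
  commands=[
    {"linear": [0, 0, 0], "turn": [0, 0, -0.65], "grip": 85},
    {"linear": [0.5, -0.15, 0], "turn": [0, 0, 0], "grip": 85},
    {"linear": [1, -0.3, 0], "turn": [0, 0, 0], "grip": 85},
    {"linear": [1, -0.3, 0], "turn": [0, 0, 0], "grip": 85},
    {"linear": [1, -0.3, 0], "turn": [0, 0, 0], "grip": 85},
    {"linear": [1, -0.3, 0], "turn": [0, 0, 0], "grip": 85},
    {"linear": [1, -0.3, 0], "turn": [0, 0, 0], "grip": 85},
    {"linear": [1, -0.3, 0], "turn": [0, 0, 0], "grip": 85},
    {"linear": [1, -0.3, 0], "turn": [0, 0, 0], "grip": 85},
    {"linear": [1, -0.3, 0], "turn": [0, 0, 0], "grip": 85},
    {"linear": [1, -0.3, 0], "turn": [0, 0, 0], "grip": 85},
    {"linear": [1, -0.3, 0], "turn": [0, 0, 0], "grip": 85},
  ],
)

```text
time: 18.83
position: [0.54, -0.0187, 0.2213]
tool_rot: [[0.267, 0.964, -0.0], [0.964, -0.267, 0.0], [0.0, -0.0, -1.0]]
contact_force: [0.4, 0.3, -0.8]
gripper_width: 0.995
grip_force: 0.0
```

step_arm(
  commands=[
    {"linear": [1, -0.3, 0], "turn": [0, 0, 0], "grip": 85},
    {"linear": [1, -0.3, 0], "turn": [0, 0, 0], "grip": 85},
    {"linear": [1, -0.3, 0], "turn": [0, 0, 0], "grip": 85},
    {"linear": [1, -0.3, 0], "turn": [0, 0, 0], "grip": 85},
    {"linear": [1, -0.3, 0], "turn": [0, 0, 0], "grip": 85},
    {"linear": [1, -0.3, 0], "turn": [0, 0, 0], "grip": 85},
    {"linear": [1, -0.3, 0], "turn": [0, 0, 0], "grip": 85},
    {"linear": [1, -0.3, 0], "turn": [0, 0, 0], "grip": 85},
    {"linear": [1, -0.3, 0.3], "turn": [0, 0, 0], "grip": 85},
    {"linear": [1, -0.3, 0.6], "turn": [0, 0, 0], "grip": 85},
    {"linear": [1, -0.3, 0.6], "turn": [0, 0, 0], "grip": 85},
    {"linear": [1, -0.3, 0.3], "turn": [0, 0, 0], "grip": 85},
  ],
)

```text
time: 19.83
position: [0.5313, 0.2938, 0.1746]
tool_rot: [[0.267, 0.964, -0.003], [0.964, -0.267, -0.001], [-0.001, -0.003, -1.0]]
contact_force: [-0.1, -0.4, -0.2]
gripper_width: 0.993
grip_force: 0.0
```

step_arm(
  commands=[
    {"linear": [1, -0.2, 0], "turn": [0, 0, 0], "grip": 85},
    {"linear": [0.5, 0, 0], "turn": [0, 0, 0], "grip": 85},
    {"linear": [0, 0, 0], "turn": [0, 0, 0], "grip": 85},
    {"linear": [0, 0, 0], "turn": [0, 0, 0], "grip": 85},
  ],
)

```text
time: 20.17
position: [0.5383, 0.3299, 0.1764]
tool_rot: [[0.264, 0.965, 0.0], [0.965, -0.264, -0.001], [-0.0, 0.0, -1.0]]
contact_force: [1.0, 0.0, -0.2]
gripper_width: 1.0
grip_force: 0.0
```

```bash
python3 - <<'E'
from h import *
o=env.get_obs();i=env.camera_info("wrist");im=env.get_image("wrist")
R=o["tool_rot"];d=np.array([.5335,.3307,.027])-o["position"]
print(o["position"],"yaw",np.degrees(np.arctan2(R[1,0],R[0,0])),"delta units",(R.T@d/.025).round(3))
print("pred centre bar top",w2px("wrist",np.array([.5335,.3307,.043]),i),w2px("wrist",np.array([.5335,.3307,.013]),i))
hsv=cv2.cvtColor(im,cv2.COLOR_BGR2HSV)
red=(((hsv[...,0]<5)|(hsv[...,0]>174))&(hsv[...,1]>150)).astype(np.uint8)
red=cv2.morphologyEx(red,cv2.MORPH_CLOSE,np.ones((31,31),np.uint8))
cs,_=cv2.findContours(red,0,2);c=max(cs,key=cv2.contourArea);r=cv2.minAreaRect(c);b=cv2.boxPoints(r)
W=np.array([px2w("wrist",u,v,.013) for u,v in b]);print(r,W[:,:2].round(4).tolist(),W.mean(0))
e=[W[k]-W[k-1] for k in range(4)];print([(np.linalg.norm(q).round(4),np.degrees(np.arctan2(q[1],q[0])).round(1)) for q in e])
cv2.imwrite("pics/w4.png",im)
E
```

```text
[0.5382793  0.32988846 0.17638784] yaw 74.69083203717454 delta units [-0.016 -0.196  5.975]
pred centre bar top [309.25548812 192.30861781] [309.78135684 183.10232514]
((310.0, 178.5), (145.0, 96.0), 90.0) [[0.5133, 0.4024], [0.5888, 0.3817], [0.559, 0.2559], [0.4736, 0.2794]] [0.53365846 0.32986992 0.013     ]
[(np.float64(0.1293), np.float64(72.1)), (np.float64(0.0783), np.float64(-15.4)), (np.float64(0.1292), np.float64(-103.3)), (np.float64(0.0886), np.float64(164.6))]
```

View pics/w4.png

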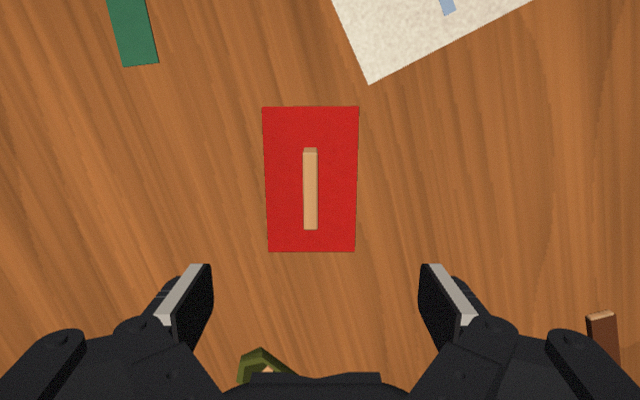

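The cover lies square under the gripper, with its bar centred at (310,190) as predicted. I descend and grip the bar.

step_arm(
  commands=[
    {"linear": [0, -0.2, 0.5], "turn": [0, 0, 0], "grip": 85},
    {"linear": [0, 0, 1], "turn": [0, 0, 0], "grip": 85},
    {"linear": [0, 0, 1], "turn": [0, 0, 0], "grip": 70},
    {"linear": [0, 0, 1], "turn": [0, 0, 0], "grip": 60},
    {"linear": [0, 0, 1], "turn": [0, 0, 0], "grip": 50},
    {"linear": [0, 0, 0.7], "turn": [0, 0, 0], "grip": 40},
    {"linear": [0, 0, 0.5], "turn": [0, 0, 0], "grip": 40},
    {"linear": [0, 0, 0.2], "turn": [0, 0, 0], "grip": 40},
    {"linear": [0, 0, 0], "turn": [0, 0, 0], "grip": 40},
    {"linear": [0, 0, 0], "turn": [0, 0, 0], "grip": 30},
  ],
  force=30,
)

```text
time: 21.05
position: [0.5344, 0.3307, 0.0295]
tool_rot: [[0.265, 0.964, 0.001], [0.964, -0.265, 0.0], [0.001, 0.001, -1.0]]
contact_force: [-0.0, -0.0, 0.4]
gripper_width: 0.358
grip_force: 0.0
```

step_arm(
  commands=[
    {"linear": [0, 0, 0], "turn": [0, 0, 0], "grip": 20},
    {"linear": [0, 0, 0], "turn": [0, 0, 0], "grip": 14},
    {"linear": [0, 0, 0], "turn": [0, 0, 0], "grip": 10},
    {"linear": [0, 0, 0], "turn": [0, 0, 0], "grip": 0},
    {"linear": [0, 0, 0], "turn": [0, 0, 0], "grip": 0},
    {"linear": [0, 0, 0], "turn": [0, 0, 0], "grip": 0},
  ],
  force=70,
)

```text
time: 21.55
position: [0.5347, 0.3314, 0.0303]
tool_rot: [[0.264, 0.964, 0.003], [0.964, -0.264, 0.001], [0.002, 0.002, -1.0]]
contact_force: [0.5, -1.1, 6.1]
gripper_width: 0.118
grip_force: 69.3
```

```bash
python3 - <<'E'
from h import *
o=env.get_obs();R=o["tool_rot"]
y=np.radians(98.2);x=np.array([np.cos(y),np.sin(y)]);yy=np.array([np.sin(y),-np.cos(y)])
d=np.array([.5982,-.018])-o["position"][:2]
print(o["position"],o["contact_force"],o["gripper_width"],o["grip_force"],"yaw",np.degrees(np.arctan2(R[1,0],R[0,0])),"units after yaw 98.2",d@x/.025,d@yy/.025)
E
```

```text
[0.5347004  0.33143746 0.03026809] [ 0.47702848 -1.10189457  6.14866984] 0.11818705425481756 69.27061557769775 yaw 74.66941806655835 units after yaw 98.2 -14.196870968438896 0.5204201322329552
```

step_arm(
  commands=[
    {"linear": [0, 0, -0.4], "turn": [0, 0, 0], "grip": 0},
    {"linear": [0, 0, -0.8], "turn": [0, 0, 0], "grip": 0},
    {"linear": [0, 0, -1], "turn": [0, 0, -0.5], "grip": 0},
    {"linear": [0, 0, -1], "turn": [0, 0, -0.8], "grip": 0},
    {"linear": [0, 0, -1], "turn": [0, 0, -1], "grip": 0},
    {"linear": [0, 0, -1], "turn": [0, 0, -1], "grip": 0},
    {"linear": [0, 0, -1], "turn": [0, 0, -1], "grip": 0},
    {"linear": [0, 0, -0.6], "turn": [0, 0, -1], "grip": 0},
    {"linear": [0, 0, 0], "turn": [0, 0, -0.58], "grip": 0},
    {"linear": [-0.5, 0, 0], "turn": [0, 0, 0], "grip": 0},
    {"linear": [-0.8, 0.1, 0], "turn": [0, 0, 0], "grip": 0},
    {"linear": [-1, 0.1, 0], "turn": [0, 0, 0], "grip": 0},
  ],
)

```text
time: 22.55
position: [0.5456, 0.2744, 0.1983]
tool_rot: [[-0.143, 0.99, -0.002], [0.99, 0.143, -0.0], [-0.0, -0.002, -1.0]]
contact_force: [0.1, 0.2, -0.5]
gripper_width: 0.122
grip_force: 68.4
```

step_arm(
  commands=[
    {"linear": [-1, 0.1, 0], "turn": [0, 0, 0], "grip": 0},
    {"linear": [-1, 0.1, 0], "turn": [0, 0, 0], "grip": 0},
    {"linear": [-1, 0.1, 0], "turn": [0, 0, 0], "grip": 0},
    {"linear": [-1, 0, 0], "turn": [0, 0, 0], "grip": 0},
    {"linear": [-1, 0, 0], "turn": [0, 0, 0], "grip": 0},
    {"linear": [-1, 0, 0], "turn": [0, 0, 0], "grip": 0},
    {"linear": [-1, 0, 0], "turn": [0, 0, 0], "grip": 0},
    {"linear": [-1, 0, 0], "turn": [0, 0, 0], "grip": 0},
    {"linear": [-0.8, 0, 0], "turn": [0, 0, 0], "grip": 0},
    {"linear": [-0.5, 0, 0], "turn": [0, 0, 0], "grip": 0},
    {"linear": [0, 0, 0], "turn": [0, 0, 0], "grip": 0},
    {"linear": [0, 0, 0], "turn": [0, 0, 0], "grip": 0},
  ],
)

```text
time: 23.55
position: [0.5867, 0.0454, 0.1982]
tool_rot: [[-0.14, 0.99, -0.002], [0.99, 0.14, 0.001], [0.001, -0.001, -1.0]]
contact_force: [-0.2, 0.2, -0.5]
gripper_width: 0.122
grip_force: 68.4
```

```bash
python3 - <<'E'
from h import *
o=env.get_obs();R=o["tool_rot"];im=env.get_image("wrist");i=env.camera_info("wrist");t=env.get_image("top")
y=np.radians(98.2);x=np.array([np.cos(y),np.sin(y)]);yy=np.array([np.sin(y),-np.cos(y)])
d=np.array([.5982,-.018])-o["position"][:2]
print(o["position"],R.round(3).tolist(),o["contact_force"],"yaw",np.degrees(np.arctan2(R[1,0],R[0,0])),"units",d@x/.025,d@yy/.025)
zc=o["position"][2]-.0303+.013
def redrect(c,im):
    hsv=cv2.cvtColor(im,cv2.COLOR_BGR2HSV)
    red=(((hsv[...,0]<5)|(hsv[...,0]>174))&(hsv[...,1]>150)).astype(np.uint8)
    if c=="top": red[:,:220]=0;red[:,420:]=0
    red=cv2.morphologyEx(red,cv2.MORPH_CLOSE,np.ones((9,9),np.uint8))
    cs,_=cv2.findContours(red,0,2);k=max(cs,key=cv2.contourArea);b=cv2.boxPoints(cv2.minAreaRect(k))
    print(c,cv2.contourArea(k),b.tolist());W=np.array([px2w(c,u,v,zc) for u,v in b]);print(W[:,:2].round(4).tolist(),W.mean(0),[np.linalg.norm(W[k]-W[k-1]).round(3) for k in range(4)])
redrect("top",t);redrect("wrist",im)
b=np.zeros((400,800,3),np.uint8);b[:250,:400]=cv2.resize(im,(400,250));b[:300,400:]=cv2.resize(t[140:260,240:400],(400,300));cv2.imwrite("pics/p5.png",b)
E
```

```text
[0.58666409 0.04539207 0.19824912] [[-0.14, 0.99, -0.002], [0.99, 0.14, 0.001], [0.001, -0.001, -1.0]] [-0.2359028   0.20761813 -0.46780172] yaw 98.05460527717938 units -2.575572932835749 0.09505701505376317
top 367.5 [[260.35137939453125, 201.1081085205078], [283.8648681640625, 197.18919372558594], [287.83782958984375, 221.0270233154297], [264.3243408203125, 224.94593811035156]]
[[0.586, 0.1109], [0.5929, 0.0633], [0.5444, 0.056], [0.5375, 0.1033]] [0.56520963 0.08337002 0.18094912] [np.float64(0.049), np.float64(0.048), np.float64(0.049), np.float64(0.048)]
wrist 25515.0 [[221.00001525878906, 309.9999694824219], [221.00001525878906, 118.0], [409.0, 118.0], [409.0, 309.9999694824219]]
[[0.5438, 0.0112], [0.5377, 0.1045], [0.6159, 0.1158], [0.6364, 0.0247]] [0.58345522 0.06403437 0.18094912] [np.float64(0.094), np.float64(0.093), np.float64(0.079), np.float64(0.093)]
```

View pics/p5.png

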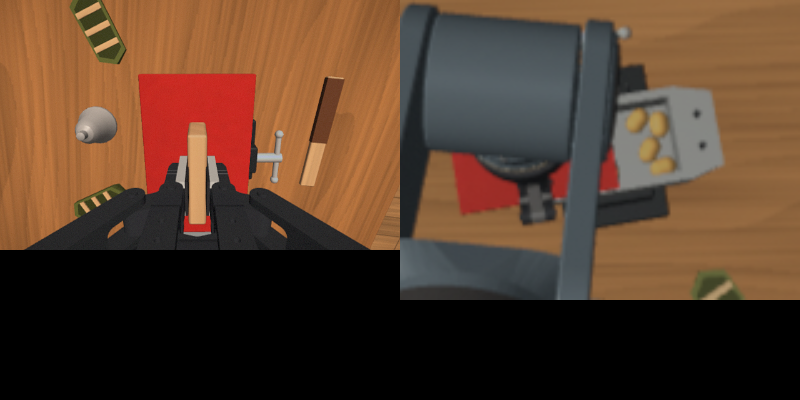

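The cover is held square: its bow edge is at wrist-half rows near 74, which puts its centre within 1 mm of the TCP. The slugs sit low in the hold. I move over the mouth and lower.

step_arm(
  commands=[
    {"linear": [-0.6, 0.05, 0], "turn": [0, 0, 0], "grip": 0},
    {"linear": [-0.9, 0.05, 0], "turn": [0, 0, 0], "grip": 0},
    {"linear": [-0.7, 0, 0], "turn": [0, 0, 0], "grip": 0},
    {"linear": [-0.4, 0, 0], "turn": [0, 0, 0], "grip": 0},
    {"linear": [0, 0, 0.4], "turn": [0, 0, 0], "grip": 0},
    {"linear": [0, 0, 0.7], "turn": [0, 0, 0], "grip": 0},
    {"linear": [0, 0, 0.5], "turn": [0, 0, 0], "grip": 0},
    {"linear": [0, 0, 0.1], "turn": [0, 0, 0], "grip": 0},
    {"linear": [0, 0, 0], "turn": [0, 0, 0], "grip": 0},
    {"linear": [0, 0, 0], "turn": [0, 0, 0], "grip": 0},
  ],
)

```text
time: 24.48
position: [0.599, -0.0175, 0.1561]
tool_rot: [[-0.143, 0.99, -0.0], [0.99, 0.143, 0.0], [0.0, -0.0, -1.0]]
contact_force: [-0.1, 0.2, -1.6]
gripper_width: 0.124
grip_force: 68.3
```

```bash
python3 - <<'E'
from h import *
o=env.get_obs();R=o["tool_rot"]
y=np.radians(98.2);x=np.array([np.cos(y),np.sin(y)]);yy=np.array([np.sin(y),-np.cos(y)])
d=np.array([.5982,-.018])-o["position"][:2]
print(o["position"],R[:,2].round(4),o["contact_force"],"yaw",np.degrees(np.arctan2(R[1,0],R[0,0])),"units",d@x/.025,d@yy/.025)
E
```

```text
[ 0.59904057 -0.01751048  0.15608538] [-2.e-04  2.e-04 -1.e+00] [-0.13229735  0.23411997 -1.55760771] yaw 98.22320447471948 units -0.01458507964819636 -0.03607177924077873
```

step_arm(
  commands=[
    {"linear": [0, 0, 0.2], "turn": [0, 0, 0], "grip": 0},
    {"linear": [0, 0, 0.15], "turn": [0, 0, 0], "grip": 0},
    {"linear": [0, 0, 0.1], "turn": [0, 0, 0], "grip": 0},
    {"linear": [0, 0, 0.08], "turn": [0, 0, 0], "grip": 0},
    {"linear": [0, 0, 0], "turn": [0, 0, 0], "grip": 0},
    {"linear": [0, 0, 0], "turn": [0, 0, 0], "grip": 0},
  ],
)

```text
time: 24.98
position: [0.599, -0.0182, 0.1429]
tool_rot: [[-0.142, 0.99, -0.0], [0.99, 0.142, 0.0], [0.0, -0.0, -1.0]]
contact_force: [0.4, 0.1, -0.2]
gripper_width: 0.122
grip_force: 68.3
```

step_arm(
  commands=[
    {"linear": [0, 0, 0.1], "turn": [0, 0, 0], "grip": 0},
    {"linear": [0, 0, 0.06], "turn": [0, 0, 0], "grip": 0},
    {"linear": [0, 0, 0.04], "turn": [0, 0, 0], "grip": 0},
    {"linear": [0, 0, 0], "turn": [0, 0, 0], "grip": 0},
    {"linear": [0, 0, 0], "turn": [0, 0, 0], "grip": 0},
  ],
)

```text
time: 25.4
position: [0.5993, -0.0183, 0.1392]
tool_rot: [[-0.142, 0.99, 0.001], [0.99, 0.142, -0.0], [-0.0, 0.001, -1.0]]
contact_force: [-1.4, -0.2, 6.6]
gripper_width: 0.123
grip_force: 69.4
```

Contact came at exactly the predicted seating height. I release and lift clear.

step_arm(
  commands=[
    {"linear": [0, 0, 0], "turn": [0, 0, 0], "grip": 18},
    {"linear": [0, 0, 0], "turn": [0, 0, 0], "grip": 30},
    {"linear": [0, 0, 0], "turn": [0, 0, 0], "grip": 45},
    {"linear": [0, 0, 0], "turn": [0, 0, 0], "grip": 45},
    {"linear": [0, 0, -0.4], "turn": [0, 0, 0], "grip": 45},
    {"linear": [0, 0, -0.8], "turn": [0, 0, 0], "grip": 45},
    {"linear": [0, 0, -1], "turn": [0, 0, 0], "grip": 45},
    {"linear": [0, 0, -1], "turn": [0, 0, 0], "grip": 45},
    {"linear": [0, -1, -1], "turn": [0, 0, 0], "grip": 45},
    {"linear": [0, -1, -1], "turn": [0, 0, 0], "grip": 45},
    {"linear": [0, -1, 0], "turn": [0, 0, 0], "grip": 45},
    {"linear": [0, -1, 0], "turn": [0, 0, 0], "grip": 45},
  ],
)

```text
time: 26.4
position: [0.5002, -0.0328, 0.2704]
tool_rot: [[-0.143, 0.99, 0.005], [0.99, 0.143, -0.002], [-0.002, 0.005, -1.0]]
contact_force: [-0.2, 1.0, -0.4]
gripper_width: 0.525
grip_force: 0.0
```

step_arm(
  commands=[
    {"linear": [0, -1, 0], "turn": [0, 0, 0], "grip": 45},
    {"linear": [0, -1, 0], "turn": [0, 0, 0], "grip": 45},
    {"linear": [0, 0, 0], "turn": [0, 0, 0], "grip": 45},
    {"linear": [0, 0, 0], "turn": [0, 0, 0], "grip": 45},
  ],
)

```text
time: 26.73
position: [0.4499, -0.0396, 0.2687]
tool_rot: [[-0.141, 0.99, 0.001], [0.99, 0.141, -0.0], [-0.0, 0.001, -1.0]]
contact_force: [0.3, -0.4, 0.6]
gripper_width: 0.524
grip_force: 0.0
```

```bash
python3 - <<'E'
from h import *
o=env.get_obs();print(o["position"],o["contact_force"])
t=env.get_image("top");s=env.get_image("side");im=env.get_image("wrist")
hsv=cv2.cvtColor(im,cv2.COLOR_BGR2HSV)
b=np.zeros((600,800,3),np.uint8);b[:250,:400]=cv2.resize(im,(400,250));b[:300,400:]=cv2.resize(t[140:260,240:400],(400,300));b[300:,:480]=cv2.resize(s,(480,300));cv2.imwrite("pics/p6.png",b)
y=np.radians(98.2);X=np.array([np.cos(y),np.sin(y)]);Y=np.array([-np.sin(y),np.cos(y)])
for c,img in(("top",t),("side",s)):
    hsv=cv2.cvtColor(img,cv2.COLOR_BGR2HSV);m=(((hsv[...,0]<5)|(hsv[...,0]>174))&(hsv[...,1]>150)).astype(np.uint8)
    n,l,st,ce=cv2.connectedComponentsWithStats(m);k=[j for j in range(1,n) if st[j,4]>80]
    print(c,[(st[j].tolist()) for j in k])
    print("pred corners",[w2px(c,np.r_[np.array([.5982,-.018])+a*.065*X+d*.04*Y,.122]).round(1).tolist() for a,d in((1,1),(1,-1),(-1,-1),(-1,1))])
E
```

```text
[ 0.44987754 -0.03955105  0.26873377] [ 0.3482832  -0.39220032  0.5867149 ]
top [[601, 148, 20, 14, 131], [292, 176, 64, 45, 1913]]
pred corners [[296.6, 220.5], [290.7, 184.0], [349.9, 174.3], [356.3, 210.6]]
side [[281, 179, 57, 46, 1067]]
pred corners [[280.4, 190.5], [308.3, 178.2], [338.5, 210.3], [309.2, 224.9]]
```

View pics/p6.png

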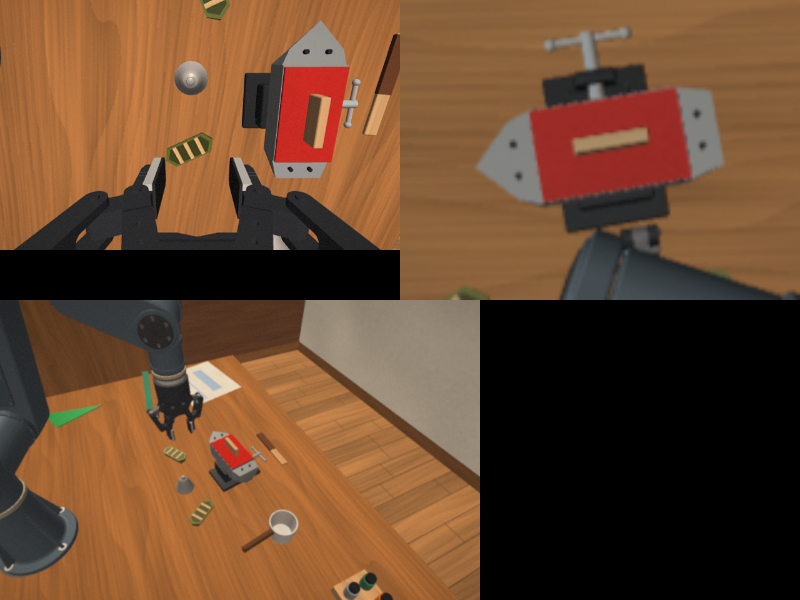

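The cover sits square and flush: its corners match the predicted seated pose within about 1 px in both fixed views. The cup stands upright at (283,525) in the composite, and the bystanders show no visible shift.

```bash
python3 -c "
from station import env
print(env.close_job())"
```

```text
the job is handed in; nothing more can be done
None
```

The job is handed in (no verdict came back): all six slugs are in the hold, the hatch cover looks square and fully home, the empty cup stands upright on the desk, and the lifeboats, bell and sanding stick show no visible movement in the final pictures.

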